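# Turn out a tin of nuts into a heap on the setting-out board

## Robot

A 6-joint arm with a two-finger parallel gripper is mounted at the origin on the work surface. World frame = base frame: x ahead of the robot, y to its left, z up, the work surface at z = 0. Lengths are in m, angles in rad, forces in N, time in s.
With the tool pointing down it reaches from about 0.25 to 0.85 m from the base axis. Payload 12.5 kg.
Tool frame: the origin (TCP) lies at the very end of the fingers, on their centre line; the grasp point (between the pads) lies 19 mm behind it; x points along the fingers, z is the direction in which the jaws open and shut, and the axes are right-handed (so a half turn about x gives the same grasp; the last joint's range is limited). The gripper opens to 93 mm and grips with 3 to 60 N. Pads are 15 mm wide; open, the fingers measure 128 mm over their backs; the gripper's body (75 mm by 188 mm) begins 65 mm behind the grasp point.
Start: joints at [1.096, 0.351, 1.652, -0, 1.139, -0.085], TCP at [0.209, 0.509, 0.219] pointing down, gripper open.
Joint ranges: [-2.75, 2.75], [-0.79, 2.1], [0.01, 2.65], [-1.57, 4.71], [0.07, 3.14], [-2.87, 2.87]. Speed limits (rad/s): [2.22, 2.22, 2.79, 3.14, 3.14, 3.14].

## Interface

Orientations are given as a rotation vector (axis times angle).
In Python, from plant import manip gives the robot as it stands.
- The arm moves only by the tool apply_moves, never from a script. Its argument "commands" is a list of rows, each a list of 2 entries, a list of its own where there are three numbers: the shift along the tool's x, y, z in m, then the turn, a rotation vector about the tool's x, y, z in units of 5 degrees (1.0 is 5 degrees). In form: [[[tx, ty, tz], [wx, wy, wz]], ...]. A call has 1 to 20 rows; each row is the pose to reach, as a shift and turn from the pose commanded when the call began, along the tool's axes at that moment; what a row does not reach only later rows make up. A row lasts 1/12 s, in which the tool goes at most 41.7 mm and 7.16 degrees, less where a joint would pass 70% of its speed; a pose out of reach is approached as far as the arm can. A call with a gripper value outside its range is refused whole. "gripper" is the finger opening in m, from 0 to 0.093, set as the call begins (left out, the last holds). The fingers move at their own pace and stop on an object; the grip force is fixed at half the most. Time passes only in rows, so rows that repeat a pose let the fingers close. It gives the time, the measured TCP pose, the force and the opening at its end, in the units of the state.
- manip.get_obs(): the state, without advancing time (a new reading comes with each control period).
- manip.get_image(name): name is "scene" or "top" or "wrist"; returns the picture (384x512x3 uint8, blue, green, red); there is no depth.
- manip.get_calibration(name): a dict with "intrinsics" (3x3 intrinsics, pixels), "eye" and "rotation" of the camera in the world; the wrist camera has in their place "mount" (4x4, takes a point from camera to tool coordinates, whose origin is the TCP and whose axes are the tool frame's). Camera axes: x right, y up, looking along -z (the intrinsics and any distortion apply to the point x, -y, -z); pixel columns grow to the right and rows downward; lengths in m; the calibration is good to about 2 mm. A picture is of the moment at which its call begins: read the wrist's pose just before it. get_calibration takes no time and is no camera call.
- manip.close_job(): hands the job in, once; it reports no verdict.
Trained networks look in the newest picture that a camera, given by its name, has taken for a name from the list of things; names that differ only in an ending like _2 or _b are one class to them, and where a whole thing is asked for, a point or a joint stands for the part that bears it (a point fixed in the world has none). Each returns a list of dicts, best first, with "confidence" (0 to 1); they miss things now and then, are a little off and sometimes report something else, mostly with a low value. They report only what shows in the picture. A call takes as long as a camera call. They do not tell look-alikes from the thing itself.
- manip.spot_in(camera, thing): "point" ([column, row] as shares, 0 to 1, of the picture: columns of its width, rows of its height, amid what is visible of it).
- manip.silhouettes(camera, thing): "region" (384x512 bool, what is visible of it) and "point" ([column, row] as shares, 0 to 1, of the picture: columns of its width, rows of its height, amid what is visible of it).
- manip.pinpoint(camera, thing): "point" ([column, row] as shares, 0 to 1, of the picture: columns of its width, rows of its height: a listed point, or the origin of a listed thing).
The state is a dict: "clock": time; "joint_pos": joint angles; "joint_velocities": joint speeds; "joint_efforts": joint torques, N m; "ee_pos": TCP position; "orientation": TCP orientation; "force": force on the tool from outside, world axes, zero at the start; "torque": the same for the moment, N m; "opening": finger opening in m.
Only numpy, scipy, OpenCV 4.12 (cv2) and the standard library are available. Lean on these libraries where they do the work, as an engineer would, in place of code of your own. Each camera call takes 0.05 s, during which the arm holds its last target.

## Task

The tall narrow tin lying in one of the two wooden cradles holds four square steel nuts that are to be brushed clean: carry it to the plywood board, turn it mouth-down close over the middle of the marked ring and set it down there, so that all four nuts come out inside the ring. Then lift the tin straight up by about 10 cm, leaving the nuts in a heap inside the ring, and stand the empty tin mouth-down in the middle of the bare half of the board and let it go.

Things in the scene. Friction and masses are not known exactly. Their poses are not given: they have to be found in the camera images.
- tin_mid (a point): Centre (half-way up, on the axis) of the tall tin: a straight round aluminium cup, 60 mm outside diameter, 95 mm long, wall 3 mm, 140 g, a thin dark bead round its mouth. z runs along it from closed end to open mouth. It starts lying in its cradle, centre 75 mm above the bench, mouth to the robot's left (+y) and 10 degrees above level. The nuts slide out once the mouth is 20 to 40 degrees below level.
- cradle_a: Fixed wooden V cradle under the tall tin, 50 mm wide, 115 mm long, origin at its foot, y along the tin towards its mouth. It ends 12 mm or more below the tin's axis, so fingers can take the tin's sides, leaning about 45 degrees towards its closed end so as to lean the other way once it is mouth-down. A like cradle 150 mm or more nearer or farther holds a stubby tin (72 x 60 mm), not needed.
- heap (a point): Centre of the ring marked on the board, on the board's upper face (8 mm above the bench). The ring is a thin dark line, 150 mm in diameter. The board is plain plywood, 340 x 180 x 8 mm, fixed to the bench; its x axis runs along its length (roughly away from the robot), the ring lies in its far half.
- stand (a point): Centre of the bare half of the same board, on its upper face, 168 mm from the ring's centre, in the near half; its axes are the board's. The empty tin ends up here, mouth-down.
- nut0_mid (a point): Centre of one of four alike square steel nuts, 19 x 19 mm, 10 mm thick, 20 g, its z axis along the bore; starts lying loose in the tall tin.
- nut1_mid (a point): Centre of one of four alike square steel nuts, 19 x 19 mm, 10 mm thick, 20 g, its z axis along the bore; starts lying loose in the tall tin.
- nut2_mid (a point): Centre of one of four alike square steel nuts, 19 x 19 mm, 10 mm thick, 20 g, its z axis along the bore; starts lying loose in the tall tin.
- nut3_mid (a point): Centre of one of four alike square steel nuts, 19 x 19 mm, 10 mm thick, 20 g, its z axis along the bore; starts lying loose in the tall tin.
Things that resemble listed ones, but are neither listed nor needed, are in the scene too. What is shaped like the part that bears tin_mid but red or turquoise is not meant.

How it is judged:
On the way, in this order (a step that is already met when the one before it is completed fails the run):
1. Tin mouth-down (within 20 degrees) at the ring, centre within 35 mm of the ring's centre, mouth at most 24 mm above the board, all four nuts inside the ring (angle between tin_mid's own z axis and vertical above 2.79253 rad and height (world z) of tin_mid below 0.08 m and horizontal distance between tin_mid and heap below 0.035 m and horizontal distance between each of nut0_mid, nut1_mid, nut2_mid, nut3_mid and heap below 0.075 m), for 0.1 s.
2. Tin, mouth-down within 25 degrees, lifted straight up: mouth over 50 mm above the board, centre within 45 mm of the ring's centre from above, all nuts lying on the board inside the ring (angle between tin_mid's own z axis and vertical above 2.70526 rad and height (world z) of tin_mid above 0.107 m and horizontal distance between tin_mid and heap below 0.045 m and horizontal distance between each of nut0_mid, nut1_mid, nut2_mid, nut3_mid and heap below 0.075 m and height (world z) of each of nut0_mid, nut1_mid, nut2_mid, nut3_mid below 0.045 m), for 0.1 s.
At the end, for the whole second after the job is handed in: All four nuts lie on the board with their centres inside the 150 mm ring (within 75 mm of its centre, no higher than 45 mm above the bench), and the released tin stands mouth-down (within 8 degrees) flat on the board, its centre within 35 mm of the centre of the bare half (horizontal distance between each of nut0_mid, nut1_mid, nut2_mid, nut3_mid and heap below 0.075 m and height (world z) of each of nut0_mid, nut1_mid, nut2_mid, nut3_mid below 0.045 m and angle between tin_mid's own z axis and vertical above 3.00197 rad and horizontal distance between tin_mid and stand below 0.035 m and height (world z) of tin_mid below 0.062 m); the robot touches nothing.
It also fails if it takes over 54 s, if anything falls off the work surface, if the arm or the gripper's body presses on something with over 40 N, if the wrist force passes 120 N, or if a joint passes its speed limit or range.

## Working session

There is one attempt and no reset: what is moved stays moved. The work goes in short steps, Python scripts to look and compute and a tool call to move; the robot and the scene stay as the last step left them, time stands still between calls to the robot, and variables do not carry over. Pictures are saved under pics/ and viewed, and the job is handed in when it is done.

Besides the shell and the picture viewer there is one more tool, called after ">>>" as name(argument=value, ...), one argument or row to a line, values as JSON. apply_moves: Moves the arm, as the interface text tells. Its arguments: {"type":"object","properties":{"commands":{"type":"array","items":{"type":"array"}},"gripper":{"type":"number"}},"required":["commands"]}

```bash
ls; mkdir -p pics; python3 - <<'E'
from plant import manip
import cv2,json
for n in ["scene","top"]:
    im=manip.get_image(n); cv2.imwrite(f"pics/{n}0.png",im)
    print(n,manip.get_calibration(n))
    for t in ["tin_mid","cradle_a","heap","stand"]:
        print(t,[(round(d["confidence"],2),[round(d["point"][0]*512,1),round(d["point"][1]*384,1)]) for d in manip.pinpoint(n,t)])
print(manip.get_calibration("wrist"))
print(manip.get_obs())
E
```

```text
pics
scene {'intrinsics': array([[497.164985  ,   0.        , 254.5327027 ],
       [  0.        , 497.164985  , 191.28493377],
       [  0.        ,   0.        ,   1.        ]]), 'eye': array([1.04250487, 0.28271556, 0.88922448]), 'rotation': array([0.37348585, 0.54503606, 1.89048139])}
tin_mid [(0.93, [348.1, 321.0]), (0.82, [374.4, 220.7]), (0.77, [294.8, 233.0])]
cradle_a [(0.62, [290.7, 251.9])]
heap [(0.62, [141.3, 205.2])]
stand [(0.88, [163.8, 141.8])]
top {'intrinsics': array([[374.1734121 ,   0.        , 253.5189858 ],
       [  0.        , 374.1734121 , 191.06380718],
       [  0.        ,   0.        ,   1.        ]]), 'eye': array([0.48466061, 0.1080404 , 0.78126929]), 'rotation': array([ 0.12305999, -0.09426489, -1.5863041 ])}
tin_mid [(0.95, [147.0, 129.1]), (0.86, [149.7, 236.0]), (0.62, [214.1, 171.0])]
cradle_a [(0.73, [390.8, 245.7]), (0.49, [212.9, 178.4])]
heap [(0.82, [372.8, 165.0])]
stand [(0.81, [393.3, 246.0]), (0.53, [371.0, 166.2])]
{'intrinsics': array([[310.97324896,   0.        , 252.33336222],
       [  0.        , 310.97324896, 189.77252288],
       
[... 380 characters left out ...]
00000000e+00]])}
{'clock': 0.5, 'joint_pos': array([ 1.09638708e+00,  3.50743666e-01,  1.65184832e+00, -1.73728526e-05,
        1.13909171e+00, -8.45737053e-02]), 'joint_velocities': array([ 3.12227287e-03, -1.68649291e-03, -1.27946028e-03, -9.39038337e-04,
       -9.68418273e-04,  6.24651529e-05]), 'joint_efforts': array([-5.82889661e-04, -4.96958792e+01, -2.85337329e+01,  6.98198145e-02,
        2.24824768e-02, -8.07158841e-06]), 'ee_pos': array([0.20896956, 0.50871396, 0.21859024]), 'orientation': array([-0.9174874 ,  1.36884745,  0.91739196]), 'force': array([ 0.89866062, -0.15849715, -0.16152447]), 'torque': array([-0.00034874,  0.02438512, -0.03254899]), 'opening': 0.09307113741447576}
```

View pics/scene0.png

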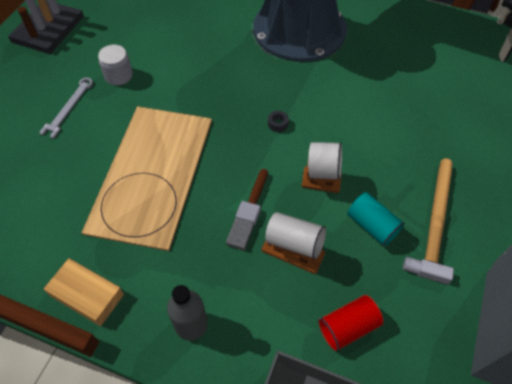

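View pics/top0.png

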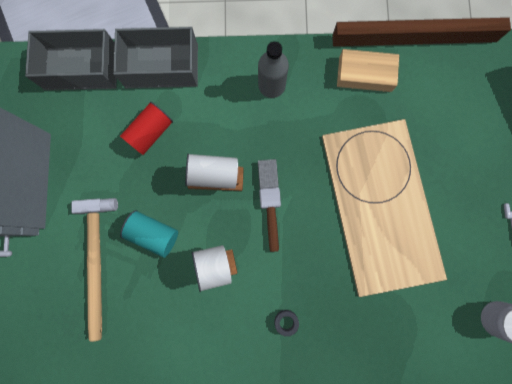

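```bash
cat > h.py <<'E'
import numpy as np,cv2
from scipy.spatial.transform import Rotation as R
from plant import manip
def ray(cal,u,v):
    K=cal["intrinsics"];d=np.array([(u-K[0,2])/K[0,0],-(v-K[1,2])/K[1,1],-1.])
    return cal["eye"],R.from_rotvec(cal["rotation"]).apply(d)
def at(n,u,v,z):
    e,d=ray(manip.get_calibration(n),u,v); return e+d*(z-e[2])/d[2]
def wcal(o):
    c=manip.get_calibration("wrist");M=c["mount"];Rt=R.from_rotvec(o["orientation"]).as_matrix()
    return dict(intrinsics=c["intrinsics"],eye=o["ee_pos"]+Rt@M[:3,3],rotation=R.from_matrix(Rt@M[:3,:3]).as_rotvec())
def proj(cal,p):
    q=R.from_rotvec(cal["rotation"]).as_matrix().T@(np.asarray(p)-cal["eye"]);K=cal["intrinsics"]
    return K[0,2]+K[0,0]*q[0]/-q[2],K[1,2]-K[1,1]*q[1]/-q[2]
E
python3 - <<'E'
from h import *
np.set_printoptions(precision=4,suppress=True)
for n,box in (("top",(170,130,260,300)),("scene",(240,120,360,290))):
    im=cv2.imread(f"pics/{n}0.png");x0,y0,x1,y1=box
    cv2.imwrite(f"pics/crop_{n}.png",cv2.resize(im[y0:y1,x0:x1],None,fx=3.4,fy=3.4,interpolation=cv2.INTER_CUBIC))
print("tin top",at("top",214.1,171,.075),"scene",at("scene",294.8,233,.075))
print("heap",at("top",372.8,165,.008),at("scene",141.3,205.2,.008))
print("stand",at("top",393.3,246,.008),at("scene",163.8,141.8,.008))
im=cv2.imread("pics/top0.png")
manip.get_image("top")
for d in manip.silhouettes("top","tin_mid"):
    m=d["region"].astype(np.uint8);c=cv2.findContours(m,cv2.RETR_EXTERNAL,cv2.CHAIN_APPROX_NONE)[0]
    c=max(c,key=cv2.contourArea);print(d["confidence"],cv2.minAreaRect(c))
# board corners from pictures, top
for p in [(323,137),(404,121),(445,280),(360,295)]: print("corner",at("top",*p,.008))
E
```

```text
tin top [0.6234 0.1953 0.075 ] scene [0.6209 0.1972 0.075 ]
heap [ 0.6424 -0.1294  0.008 ] [ 0.6425 -0.1245  0.008 ]
stand [ 0.474  -0.1606  0.008 ] [ 0.4783 -0.1572  0.008 ]
0.91 ((146.65516662597656, 128.13792419433594), (30.06246566772461, 47.83420181274414), 41.633541107177734)
0.7 ((211.31216430664062, 171.62942504882812), (51.582862854003906, 31.134960174560547), 4.085616588592529)
corner [ 0.7051 -0.0281  0.008 ]
corner [ 0.7362 -0.2011  0.008 ]
corner [ 0.4051 -0.2588  0.008 ]
corner [ 0.3783 -0.088   0.008 ]
```

View pics/crop_top.png

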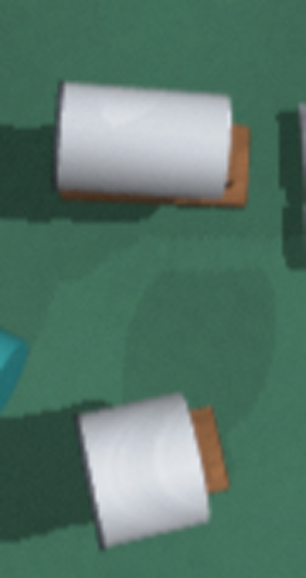

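View pics/crop_scene.png

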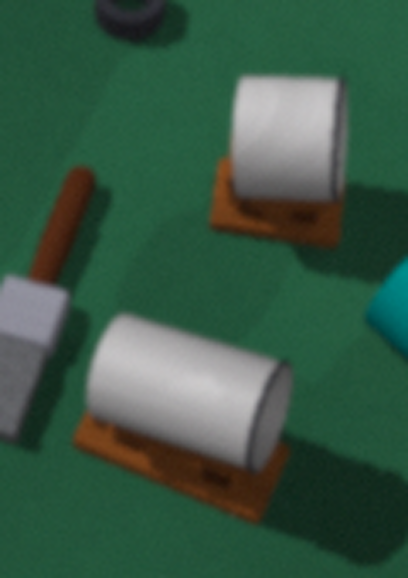

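The crops confirm the choice. Candidates in the top view were the white long tin (214,171), stubby tin (213,268), red can (147,129), turquoise can (150,235) and grey cup (500,320). The white long one has its dark bead on the left (+y), so that is the tall tin. Next I refine its pose and the wrist convention.

```bash
cat >> h.py <<'E'
def tinpts(c,ax):
    ax=ax/np.linalg.norm(ax);u=np.cross(ax,[0.3,0.2,1]);u/=np.linalg.norm(u);v=np.cross(ax,u)
    t=np.linspace(0,2*np.pi,40)
    return np.array([c+s*.0475*ax+.03*(np.cos(a)*u+np.sin(a)*v) for s in(-1,1) for a in t])
def tinhull(cal,c,ax):
    return cv2.convexHull(np.array([proj(cal,p) for p in tinpts(c,ax)],np.float32))
def chain(q):
    return (R.from_euler('z',q[0])*R.from_euler('y',q[1]+q[2])*R.from_euler('z',q[3])*R.from_euler('y',q[4])*R.from_euler('z',q[5]))
E
python3 - <<'E'
from h import *
from scipy.optimize import minimize
np.set_printoptions(precision=4,suppress=True)
masks={}
for n,c0 in (("scene",(294,234)),("top",(212,171))):
    manip.get_image(n)
    for d in manip.silhouettes(n,"tin_mid"):
        p=np.array(d["point"])*[512,384]
        if np.hypot(*(p-c0))<12: masks[n]=d["region"]
    print(n,n in masks, masks[n].sum() if n in masks else 0)
def cost(p,show=False):
    ax=np.array([-np.sin(p[2])*np.cos(.1745),np.cos(p[2])*np.cos(.1745),np.sin(.1745)]);s=0
    for n,m in masks.items():
        h=tinhull(manip.get_calibration(n),np.array([p[0],p[1],.075]),ax)
        im=np.zeros((384*1,512),np.float32)
        im=np.zeros((1536,2048),np.uint8);cv2.fillPoly(im,[np.int32(h*4+2)],255);im=cv2.resize(im,(512,384),interpolation=cv2.INTER_AREA)/255.
        i=np.minimum(im,m).sum();s+=1-i/np.maximum(im,m).sum()
    return s
best=min((minimize(cost,[.622,.196,y],method="Nelder-Mead",options=dict(initial_simplex=[[.622,.196,y],[.632,.196,y],[.622,.206,y],[.622,.196,y+.15]],xatol=1e-4,fatol=1e-4)) for y in(-.15,0,.12)),key=lambda r:r.fun)
print(best.x,np.degrees(best.x[2]),best.fun)
p=best.x
ax=np.array([-np.sin(p[2])*np.cos(.1745),np.cos(p[2])*np.cos(.1745),np.sin(.1745)])
out=[]
for n,b in (("top",(150,100)),("scene",(230,170))):
    im=cv2.imread(f"pics/{n}0.png");h=tinhull(manip.get_calibration(n),np.array([p[0],p[1],.075]),ax)
    im=cv2.resize(im[b[1]:b[1]+110,b[0]:b[0]+110],None,fx=3.5,fy=3.5);cv2.polylines(im,[np.int32((h-np.array(b)+.5)*3.5)],True,(0,0,255),1);out.append(im)
cv2.imwrite("pics/fit.png",np.hstack(out))
o=manip.get_obs();Rt=R.from_rotvec(o["orientation"]);print(Rt.as_matrix())
print((chain(o["joint_pos"]).inv()*Rt).as_matrix())
E
```

```text
scene True 1879
top True 1652
[ 0.6228  0.2007 -0.0615] -3.5234523587608906 0.11819455214782071
[[-0.    -0.925  0.38 ]
 [ 0.     0.38   0.925]
 [-1.     0.     0.   ]]
[[ 0.  0. -1.]
 [ 0.  1.  0.]
 [ 1. -0.  0.]]
```

View pics/fit.png

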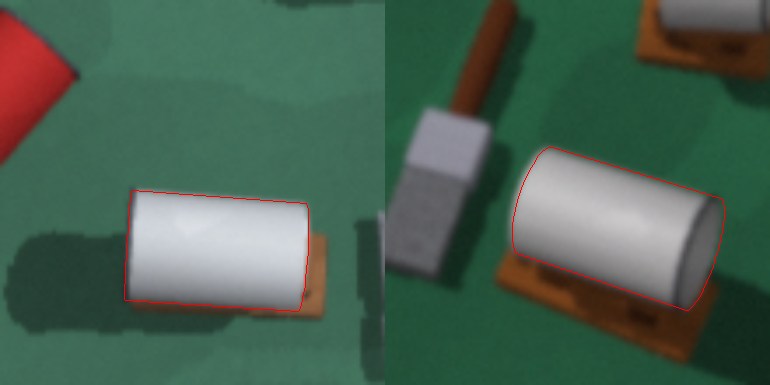

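```bash
python3 - <<'E'
from h import *
np.set_printoptions(precision=3,suppress=True)
C=R.from_matrix(np.array([[0,0,-1],[0,1,0],[1,0,0.]]))
yaw=np.radians(-3.5);o=manip.get_obs()
def tool(phi,sg,yaw=yaw):  # x_t at angle phi below horiz toward mouth heading h
    h=np.array([-np.sin(yaw),np.cos(yaw),0]);w=np.array([np.cos(yaw),np.sin(yaw),0])
    x=h*np.cos(phi)-np.array([0,0,1])*np.sin(phi);z=sg*w
    return R.from_matrix(np.stack([x,np.cross(z,x),z],1))
for sg in(1,-1):
  for phi in(40,90,140):
    for q1 in (0,.2):
      for s in (1.7,2.):
        T=tool(np.radians(phi),sg)
        W=(R.from_euler('z',q1)*R.from_euler('y',s)).inv()*T*C.inv()
        e=W.as_euler('ZYZ'); print(sg,phi,q1,s,e)
E
```

```text
1 40 0 1.7 [ 0.881  1.441 -0.06 ]
1 40 0 2.0 [ 0.934  1.256 -0.302]
1 40 0.2 1.7 [0.88  1.288 0.069]
1 40 0.2 2.0 [ 0.975  1.107 -0.189]
1 90 0 1.7 [0.    1.442 0.061]
1 90 0 2.0 [0.    1.142 0.061]
1 90 0.2 1.7 [0.    1.442 0.261]
1 90 0.2 2.0 [0.    1.142 0.261]
1 140 0 1.7 [-0.871  1.534  0.138]
1 140 0 2.0 [-0.902  1.344  0.372]
1 140 0.2 1.7 [-0.84   1.684  0.268]
1 140 0.2 2.0 [-0.837  1.483  0.491]
-1 40 0 1.7 [0.881 1.441 3.081]
-1 40 0 2.0 [0.934 1.256 2.839]
-1 40 0.2 1.7 [ 0.88   1.288 -3.073]
-1 40 0.2 2.0 [0.975 1.107 2.953]
-1 90 0 1.7 [ 0.     1.442 -3.081]
-1 90 0 2.0 [ 0.     1.142 -3.081]
-1 90 0.2 1.7 [ 0.     1.442 -2.881]
-1 90 0.2 2.0 [ 0.     1.142 -2.881]
-1 140 0 1.7 [-0.871  1.534 -3.003]
-1 140 0 2.0 [-0.902  1.344 -2.769]
-1 140 0.2 1.7 [-0.84   1.684 -2.873]
-1 140 0.2 2.0 [-0.837  1.483 -2.651]
```

```bash
cat >> h.py <<'E'
U=np.radians(5)
def tool(phi,yaw=np.radians(-3.5),sg=1):
    phi=np.radians(phi);h=np.array([-np.sin(yaw),np.cos(yaw),0]);w=np.array([np.cos(yaw),np.sin(yaw),0])
    x=h*np.cos(phi)-np.array([0,0,1])*np.sin(phi);z=sg*w
    return R.from_matrix(np.stack([x,np.cross(z,x),z],1))
def row(o,p,T):
    R0=R.from_rotvec(o["orientation"]);s=R0.inv().apply(np.asarray(p)-o["ee_pos"]);w=(R0.inv()*T).as_rotvec()/U
    return [[round(float(v),3) for v in s],[round(float(v),2) for v in w]]
def line(o,p,T,n,ease=True):
    R0=R.from_rotvec(o["orientation"]);w=(T*R0.inv()).as_rotvec();out=[]
    for i in range(1,n+1):
        t=i/n; t=t*t*(3-2*t) if ease else t
        out.append(row(o,o["ee_pos"]+t*(np.asarray(p)-o["ee_pos"]),R.from_rotvec(w*t)*R0))
    return out
TIN=np.array([.6225,.1995,.075])
E
python3 - <<'E'
from h import *
o=manip.get_obs();print(line(o,[.605,.09,.24],tool(40),18))
E
```

```text
[[[-0.0, -0.005, -0.002], [0.12, -0.06, 0.08]], [[-0.001, -0.018, -0.008], [0.46, -0.21, 0.3]], [[-0.002, -0.039, -0.018], [0.98, -0.46, 0.64]], [[-0.003, -0.066, -0.03], [1.67, -0.78, 1.09]], [[-0.004, -0.099, -0.045], [2.5, -1.17, 1.63]], [[-0.006, -0.136, -0.061], [3.44, -1.6, 2.24]], [[-0.007, -0.177, -0.08], [4.46, -2.08, 2.91]], [[-0.009, -0.219, -0.099], [5.53, -2.58, 3.61]], [[-0.011, -0.263, -0.118], [6.64, -3.09, 4.32]], [[-0.012, -0.306, -0.138], [7.74, -3.61, 5.04]], [[-0.014, -0.349, -0.157], [8.81, -4.11, 5.74]], [[-0.016, -0.389, -0.175], [9.83, -4.58, 6.41]], [[-0.017, -0.426, -0.192], [10.77, -5.02, 7.02]], [[-0.019, -0.459, -0.207], [11.6, -5.41, 7.56]], [[-0.02, -0.487, -0.219], [12.29, -5.73, 8.01]], [[-0.021, -0.507, -0.229], [12.82, -5.98, 8.35]], [[-0.021, -0.521, -0.235], [13.15, -6.13, 8.57]], [[-0.021, -0.525, -0.237], [13.27, -6.19, 8.65]]]
```

>>> apply_moves(
  commands=[
    [[-0.001,-0.018,-0.008],[0.46,-0.21,0.3]],
    [[-0.003,-0.05,-0.022],[1.2,-0.6,0.8]],
    [[-0.004,-0.085,-0.038],[2.1,-1.0,1.4]],
    [[-0.006,-0.12,-0.054],[3.0,-1.4,2.0]],
    [[-0.007,-0.157,-0.07],[4.0,-1.85,2.6]],
    [[-0.009,-0.195,-0.088],[4.9,-2.3,3.2]],
    [[-0.01,-0.233,-0.105],[5.9,-2.75,3.85]],
    [[-0.011,-0.27,-0.12],[6.8,-3.2,4.45]],
    [[-0.012,-0.306,-0.138],[7.74,-3.61,5.04]],
    [[-0.014,-0.349,-0.157],[8.81,-4.11,5.74]],
    [[-0.016,-0.389,-0.175],[9.83,-4.58,6.41]],
    [[-0.017,-0.426,-0.192],[10.77,-5.02,7.02]],
    [[-0.019,-0.459,-0.207],[11.6,-5.41,7.56]],
    [[-0.02,-0.487,-0.219],[12.29,-5.73,8.01]],
    [[-0.021,-0.507,-0.229],[12.82,-5.98,8.35]],
    [[-0.021,-0.521,-0.235],[13.15,-6.13,8.57]],
    [[-0.021,-0.525,-0.237],[13.27,-6.19,8.65]],
    [[-0.021,-0.525,-0.237],[13.27,-6.19,8.65]],
  ],
  gripper=0.093,
)

```text
clock: 2.3
ee_pos: [0.6046, 0.0898, 0.2392]
orientation: [0.724, 1.435, 0.634]
force: [0.3, 0.5, -0.1]
opening: 0.093
```

```bash
python3 - <<'E'
from h import *
np.set_printoptions(precision=4,suppress=True)
o=manip.get_obs();print(o["joint_pos"],o["ee_pos"],(chain(o["joint_pos"]).inv()*R.from_rotvec(o["orientation"])).as_matrix())
print(np.degrees((R.from_rotvec(o["orientation"]).inv()*tool(40)).magnitude()))
c=wcal(o);cv2.imwrite("pics/w1.png",manip.get_image("wrist"))
h=tool(40);p=TIN
im=cv2.imread("pics/w1.png");yaw=np.radians(-3.5);ax=np.array([-np.sin(yaw)*np.cos(.1745),np.cos(yaw)*np.cos(.1745),np.sin(.1745)])
cv2.polylines(im,[np.int32(tinhull(c,TIN,ax))],True,(0,0,255),1);cv2.imwrite("pics/w1o.png",im)
x=h.as_matrix()[:,0]
for nm,t in (("pre",TIN+(.019-.10)*x),("grasp",TIN+.019*x)): print(nm,t,row(o,t,h))
E
```

```text
[-0.2811  0.5342  1.578   0.8651  1.3818 -0.5514] [0.6046 0.0898 0.2392] [[ 0.  0. -1.]
 [ 0.  1.  0.]
 [ 1. -0.  0.]]
0.031379551131789696
pre [0.6187 0.1376 0.1271] [[0.109, -0.055, 0.011], [-0.01, -0.0, -0.0]]
grasp [0.6234 0.214  0.0628] [[0.209, -0.055, 0.011], [-0.01, -0.0, -0.0]]
```

View pics/w1o.png

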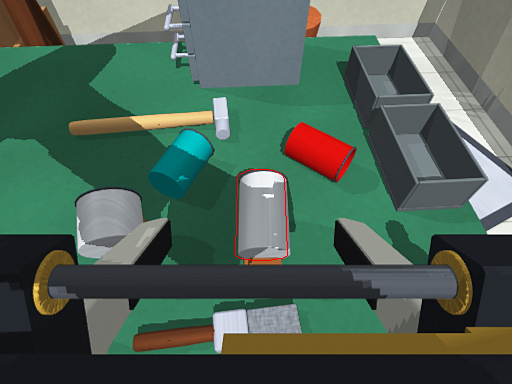

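The kinematic model holds, and the outline fits the tin at (262,215) in the wrist view between the open fingers. I go in now.

>>> apply_moves(
  commands=[
    [[0.02,-0.02,0.004],[0,0,0]],
    [[0.05,-0.04,0.008],[0,0,0]],
    [[0.08,-0.055,0.011],[0,0,0]],
    [[0.11,-0.055,0.011],[0,0,0]],
    [[0.135,-0.055,0.011],[0,0,0]],
    [[0.16,-0.055,0.011],[0,0,0]],
    [[0.18,-0.055,0.011],[0,0,0]],
    [[0.195,-0.055,0.011],[0,0,0]],
    [[0.205,-0.055,0.011],[0,0,0]],
    [[0.209,-0.055,0.011],[0,0,0]],
    [[0.209,-0.055,0.011],[0,0,0]],
  ],
)

```text
clock: 3.27
ee_pos: [0.6228, 0.2146, 0.0632]
orientation: [0.722, 1.435, 0.635]
force: [0.5, 0.0, -0.7]
opening: 0.0932
```

```bash
python3 - <<'E'
from h import *
o=manip.get_obs();print(o["ee_pos"],o["force"],o["joint_pos"])
a=manip.get_image("wrist");b=manip.get_image("scene")
cv2.imwrite("pics/w2.png",np.hstack([cv2.resize(a,(400,300)),cv2.resize(b,(400,300))]))
E
```

```text
[0.62279511 0.21462808 0.06322486] [ 0.5354347   0.00273838 -0.705667  ] [-0.07238968  0.80182518  1.61961902  1.0581348   1.07378295 -0.72265221]
```

View pics/w2.png

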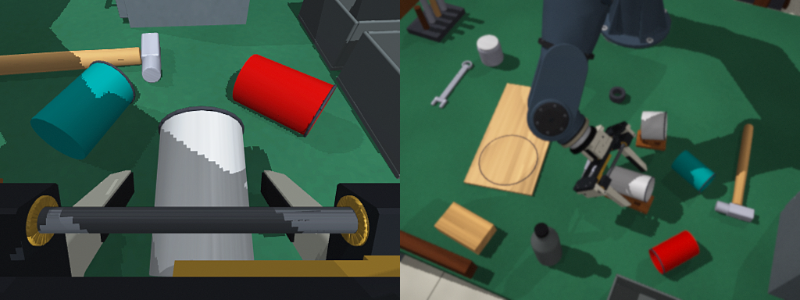

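The tin sits centred between the fingers, so I close.

>>> apply_moves(
  commands=[
    [[0,0,0],[0,0,0]],
    [[0,0,0],[0,0,0]],
    [[0,0,0],[0,0,0]],
    [[0,0,0],[0,0,0]],
    [[0,0,0],[0,0,0]],
    [[0,0,0],[0,0,0]],
    [[0,0,0],[0,0,0]],
    [[0,0,0],[0,0,0]],
  ],
  gripper=0.045,
)

```text
clock: 4.03
ee_pos: [0.6248, 0.2135, 0.064]
orientation: [0.723, 1.431, 0.633]
force: [7.0, 0.1, 1.5]
opening: 0.0581
```

```bash
python3 - <<'E'
from h import *
o=manip.get_obs();print(o["ee_pos"],o["force"],o["opening"])
p=o["ee_pos"]
print(line(o,p+[0,0,.11],tool(40),8))
E
```

```text
[0.62483476 0.21353501 0.06400367] [7.0029632  0.06843329 1.52284573] 0.058094349289135164
[[[-0.003, 0.004, 0.0], [0.0, 0.0, -0.0]], [[-0.011, 0.013, 0.0], [0.0, 0.01, -0.0]], [[-0.022, 0.027, 0.0], [0.0, 0.01, -0.0]], [[-0.035, 0.042, 0.0], [0.01, 0.02, -0.0]], [[-0.048, 0.058, 0.0], [0.01, 0.03, -0.0]], [[-0.06, 0.071, 0.0], [0.01, 0.04, -0.0]], [[-0.068, 0.081, 0.0], [0.01, 0.04, -0.0]], [[-0.071, 0.084, 0.0], [0.01, 0.04, -0.0]]]
```

>>> apply_moves(
  commands=[
    [[-0.004,0.005,0],[0,0,0]],
    [[-0.012,0.014,0],[0,0,0]],
    [[-0.022,0.027,0],[0,0,0]],
    [[-0.035,0.042,0],[0,0,0]],
    [[-0.048,0.058,0],[0,0,0]],
    [[-0.06,0.071,0],[0,0,0]],
    [[-0.068,0.081,0],[0,0,0]],
    [[-0.071,0.084,0],[0,0,0]],
    [[-0.071,0.084,0],[0,0,0]],
  ],
)

```text
clock: 4.78
ee_pos: [0.6233, 0.2134, 0.1742]
orientation: [0.722, 1.433, 0.635]
force: [0.4, 0.1, -2.8]
opening: 0.058
```

```bash
python3 - <<'E'
from h import *
np.set_printoptions(precision=4,suppress=True)
o=manip.get_obs();print(o["ee_pos"],o["force"],o["opening"],o["joint_pos"])
T=R.from_rotvec(o["orientation"]);c=wcal(o)
a=manip.get_image("wrist");b=manip.get_image("scene");
yaw=np.radians(-3.5)
g=o["ee_pos"]-.019*T.as_matrix()[:,0]
for im,cal in((a,c),(b,manip.get_calibration("scene"))):
    ax=np.array([-np.sin(yaw)*np.cos(.1745),np.cos(yaw)*np.cos(.1745),np.sin(.1745)])
    cv2.polylines(im,[np.int32(tinhull(cal,g,ax))],True,(0,0,255),1)
u,v=map(int,proj(manip.get_calibration("scene"),g))
cv2.imwrite("pics/w3.png",np.hstack([a[:,:384],cv2.resize(b[v-60:v+60,u-60:u+60],(384,384))]))
# board fit
cal=manip.get_calibration("top")
E
```

```text
[0.6233 0.2134 0.1742] [ 0.393   0.0519 -2.8063] 0.058039726351945944 [-0.0743  0.6293  1.5997  0.9796  1.1746 -0.5427]
```

View pics/w3.png

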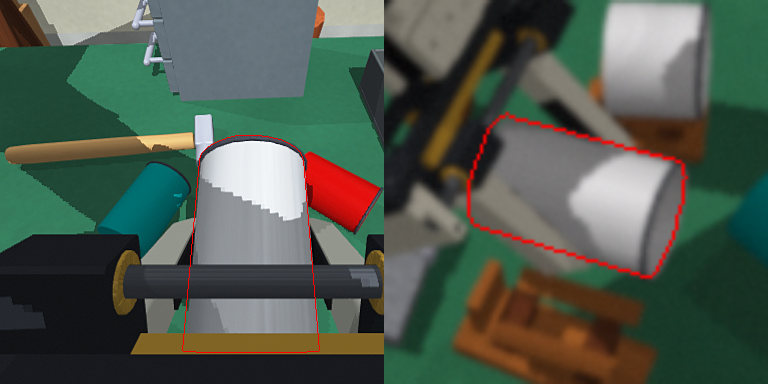

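```bash
cat >> h.py <<'E'
HEAP=np.array([.641,-.128,.008]);STAND=np.array([.475,-.159,.008]);YAW=np.radians(-3.5)
Hh=np.array([-np.sin(YAW),np.cos(YAW),0]);Z=np.array([0,0,1.])
def pour(th,gap=.02,back=.03):
    t=np.radians(th);a=Hh*np.cos(t)-Z*np.sin(t);d=-Hh*np.sin(t)-Z*np.cos(t)
    P=HEAP-back*Hh+Z*gap; T=tool(th+50)
    return P-.0475*a-.03*d+.019*T.as_matrix()[:,0],T
E
python3 - <<'E'
from h import *
o=manip.get_obs();p,T=pour(-10,.11);print(p);print(line(o,p,T,18))
E
```

```text
[ 0.63688332 -0.19530719  0.12708298]
[[[-0.003, -0.003, 0.0], [-0.0, -0.0, 0.0]], [[-0.01, -0.01, 0.001], [-0.0, -0.0, 0.0]], [[-0.021, -0.022, 0.003], [-0.0, -0.0, 0.0]], [[-0.036, -0.037, 0.005], [-0.0, -0.0, 0.0]], [[-0.053, -0.056, 0.007], [-0.0, -0.0, 0.0]], [[-0.073, -0.077, 0.01], [-0.0, -0.0, 0.0]], [[-0.095, -0.1, 0.013], [-0.0, -0.0, 0.0]], [[-0.118, -0.124, 0.016], [-0.0, -0.0, 0.0]], [[-0.141, -0.148, 0.02], [-0.0, -0.0, 0.0]], [[-0.165, -0.173, 0.023], [-0.0, -0.01, 0.0]], [[-0.188, -0.197, 0.026], [-0.01, -0.01, 0.0]], [[-0.209, -0.22, 0.029], [-0.01, -0.01, 0.0]], [[-0.229, -0.241, 0.032], [-0.01, -0.01, 0.0]], [[-0.247, -0.259, 0.034], [-0.01, -0.01, 0.0]], [[-0.262, -0.274, 0.036], [-0.01, -0.01, 0.0]], [[-0.273, -0.286, 0.038], [-0.01, -0.01, 0.0]], [[-0.28, -0.294, 0.039], [-0.01, -0.01, 0.0]], [[-0.283, -0.296, 0.039], [-0.01, -0.01, 0.0]]]
```

>>> apply_moves(
  commands=[
    [[-0.003,-0.003,0],[0,0,0]],
    [[-0.01,-0.01,0.001],[0,0,0]],
    [[-0.021,-0.022,0.003],[0,0,0]],
    [[-0.036,-0.037,0.005],[0,0,0]],
    [[-0.053,-0.056,0.007],[0,0,0]],
    [[-0.073,-0.077,0.01],[0,0,0]],
    [[-0.095,-0.1,0.013],[0,0,0]],
    [[-0.118,-0.124,0.016],[0,0,0]],
    [[-0.141,-0.148,0.02],[0,0,0]],
    [[-0.165,-0.173,0.023],[0,0,0]],
    [[-0.188,-0.197,0.026],[0,0,0]],
    [[-0.209,-0.22,0.029],[0,0,0]],
    [[-0.229,-0.241,0.032],[0,0,0]],
    [[-0.247,-0.259,0.034],[0,0,0]],
    [[-0.262,-0.274,0.036],[0,0,0]],
    [[-0.273,-0.286,0.038],[0,0,0]],
    [[-0.28,-0.294,0.039],[0,0,0]],
    [[-0.283,-0.296,0.039],[0,0,0]],
    [[-0.283,-0.296,0.039],[0,0,0]],
  ],
)

```text
clock: 6.47
ee_pos: [0.6369, -0.1958, 0.1277]
orientation: [0.724, 1.435, 0.634]
force: [-0.5, 0.0, -2.1]
opening: 0.0585
```

```bash
python3 - <<'E'
from h import *
np.set_printoptions(precision=4,suppress=True)
o=manip.get_obs();print(o["ee_pos"],o["force"],o["opening"],o["joint_pos"])
T=R.from_rotvec(o["orientation"])
a=manip.get_image("top");b=manip.get_image("scene");
g=o["ee_pos"]-.019*T.as_matrix()[:,0]
ax=Hh*np.cos(.1745)+Z*np.sin(.1745)
for im,cal in((a,manip.get_calibration("top")),(b,manip.get_calibration("scene"))):
    cv2.polylines(im,[np.int32(tinhull(cal,g,ax))],True,(0,0,255),1)
    t=np.linspace(0,6.283,60);q=[proj(cal,HEAP+.075*np.array([np.cos(s),np.sin(s),0])) for s in t]
    cv2.polylines(im,[np.int32(q)],True,(255,0,0),1)
    cv2.circle(im,tuple(int(v) for v in proj(cal,STAND)),2,(255,0,0),-1)
cv2.imwrite("pics/c1.png",np.hstack([cv2.resize(a[80:330,250:512],(400,382)),cv2.resize(b[80:320,50:300],(398,382))]))
p,T=pour(0);print(line(o,p,T,10))
E
```

```text
[ 0.6369 -0.1958  0.1277] [-0.5298  0.0453 -2.1064] 0.05854299252289874 [-0.6418  0.9079  1.1821  0.6966  1.617  -0.7564]
[[[0.002, -0.002, 0.0], [-0.0, 0.0, -0.06]], [[0.006, -0.007, 0.0], [-0.0, 0.0, -0.21]], [[0.012, -0.014, 0.0], [-0.0, 0.0, -0.43]], [[0.02, -0.022, 0.0], [-0.0, 0.0, -0.71]], [[0.028, -0.031, 0.0], [-0.01, 0.0, -1.0]], [[0.036, -0.041, 0.0], [-0.01, 0.0, -1.3]], [[0.044, -0.049, 0.0], [-0.01, 0.0, -1.57]], [[0.05, -0.056, 0.0], [-0.01, 0.0, -1.8]], [[0.055, -0.061, 0.0], [-0.01, 0.0, -1.95]], [[0.056, -0.063, 0.0], [-0.01, 0.0, -2.01]]]
```

View pics/c1.png

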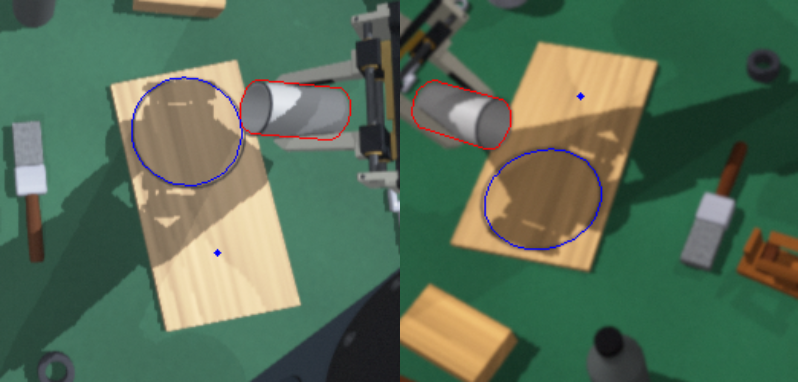

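Ring and tin overlays agree with both views. I lower to level over the near edge of the ring centre.

>>> apply_moves(
  commands=[
    [[0.002,-0.002,0],[0,0,-0.06]],
    [[0.006,-0.007,0],[0,0,-0.21]],
    [[0.012,-0.014,0],[0,0,-0.43]],
    [[0.02,-0.022,0],[0,0,-0.71]],
    [[0.028,-0.031,0],[0,0,-1.0]],
    [[0.036,-0.041,0],[0,0,-1.3]],
    [[0.044,-0.049,0],[0,0,-1.57]],
    [[0.05,-0.056,0],[0,0,-1.8]],
    [[0.055,-0.061,0],[0,0,-1.95]],
    [[0.056,-0.063,0],[0,0,-2.0]],
    [[0.056,-0.063,0],[0,0,-2.0]],
  ],
)

```text
clock: 7.48
ee_pos: [0.6372, -0.1923, 0.0435]
orientation: [0.59, 1.48, 0.499]
force: [0.6, 0.1, -1.5]
opening: 0.0582
```

```bash
python3 - <<'E'
from h import *
np.set_printoptions(precision=4,suppress=True)
o=manip.get_obs();print(o["ee_pos"],pour(0)[0],o["force"],o["joint_pos"])
for th in [3,8]+list(range(14,87,6))+[88,90]: print(th,row(o,*pour(th)))
E
```

```text
[ 0.6372 -0.1923  0.0435] [ 0.637  -0.1932  0.0434] [ 0.575   0.1254 -1.4739] [-0.5979  0.9437  1.2502  0.5958  1.3904 -0.7821]
3 [[-0.001, 0.001, -0.0], [0.0, -0.01, -0.6]]
8 [[-0.003, 0.004, -0.0], [0.0, -0.01, -1.6]]
14 [[-0.004, 0.008, -0.0], [0.0, -0.01, -2.8]]
20 [[-0.004, 0.012, -0.0], [0.0, -0.01, -4.0]]
26 [[-0.005, 0.016, -0.0], [0.0, -0.01, -5.2]]
32 [[-0.004, 0.02, -0.0], [0.0, -0.01, -6.4]]
38 [[-0.004, 0.024, -0.0], [0.0, -0.01, -7.6]]
44 [[-0.003, 0.028, -0.0], [0.0, -0.01, -8.8]]
50 [[-0.001, 0.032, -0.0], [0.0, -0.01, -10.0]]
56 [[0.001, 0.035, -0.0], [0.01, -0.01, -11.2]]
62 [[0.003, 0.039, -0.0], [0.01, -0.01, -12.4]]
68 [[0.005, 0.042, -0.0], [0.01, -0.01, -13.6]]
74 [[0.008, 0.045, -0.0], [0.01, -0.01, -14.8]]
80 [[0.011, 0.047, -0.0], [0.01, -0.01, -16.0]]
86 [[0.015, 0.05, -0.0], [0.01, -0.01, -17.2]]
88 [[0.016, 0.05, -0.0], [0.01, -0.01, -17.6]]
90 [[0.017, 0.051, -0.0], [0.01, -0.01, -18.0]]
```

>>> apply_moves(
  commands=[
    [[-0.001,0.001,0],[0,0,-0.6]],
    [[-0.003,0.004,0],[0,0,-1.6]],
    [[-0.004,0.008,0],[0,0,-2.8]],
    [[-0.004,0.012,0],[0,0,-4.0]],
    [[-0.005,0.016,0],[0,0,-5.2]],
    [[-0.004,0.02,0],[0,0,-6.4]],
    [[-0.004,0.024,0],[0,0,-7.6]],
    [[-0.003,0.028,0],[0,0,-8.8]],
    [[-0.001,0.032,0],[0,0,-10.0]],
    [[0.001,0.035,0],[0,0,-11.2]],
    [[0.003,0.039,0],[0,0,-12.4]],
    [[0.005,0.042,0],[0,0,-13.6]],
    [[0.008,0.045,0],[0,0,-14.8]],
    [[0.011,0.047,0],[0,0,-16.0]],
    [[0.015,0.05,0],[0,0,-17.2]],
    [[0.016,0.05,0],[0,0,-17.6]],
    [[0.017,0.051,0],[0,0,-18.0]],
    [[0.017,0.051,0],[0,0,-18.0]],
    [[0.017,0.051,0],[0,0,-18.0]],
  ],
)

```text
clock: 9.07
ee_pos: [0.6405, -0.1427, 0.0638]
orientation: [-0.638, 1.487, -0.727]
force: [0.3, 0.7, -1.7]
opening: 0.0582
```

```bash
cat > look.py <<'E'
from h import *
import sys
np.set_printoptions(precision=4,suppress=True)
o=manip.get_obs();print(o["ee_pos"],o["force"],o["opening"],o["joint_pos"])
T=R.from_rotvec(o["orientation"])
g=o["ee_pos"]-.019*T.as_matrix()[:,0]
ax=T.apply(TAX) if 'TAX' in globals() else -Z
ax=(T*tool(40).inv()).apply(Hh*np.cos(.1745)+Z*np.sin(.1745))
print("tin",g,"axis",ax)
a=manip.get_image("top");b=manip.get_image("scene");c=manip.get_image("wrist")
for im,cal in((a,manip.get_calibration("top")),(b,manip.get_calibration("scene"))):
    if len(sys.argv)<3: cv2.polylines(im,[np.int32(tinhull(cal,g,ax))],True,(0,0,255),1)
cv2.imwrite(sys.argv[1],np.vstack([np.hstack([cv2.resize(a[80:330,250:512],(400,382)),cv2.resize(b[80:320,50:300],(398,382))]),cv2.resize(c,(798,600))[170:380]]))
E
python3 look.py pics/p1.png
```

```text
[ 0.6405 -0.1427  0.0638] [ 0.2506  0.6955 -1.6591] 0.05824798348721433 [ 0.0348  0.8605  1.48   -0.9777  1.1641  0.6792]
tin [ 0.6414 -0.1282  0.076 ] axis [ 0.0003  0.0014 -1.    ]
```

View pics/p1.png

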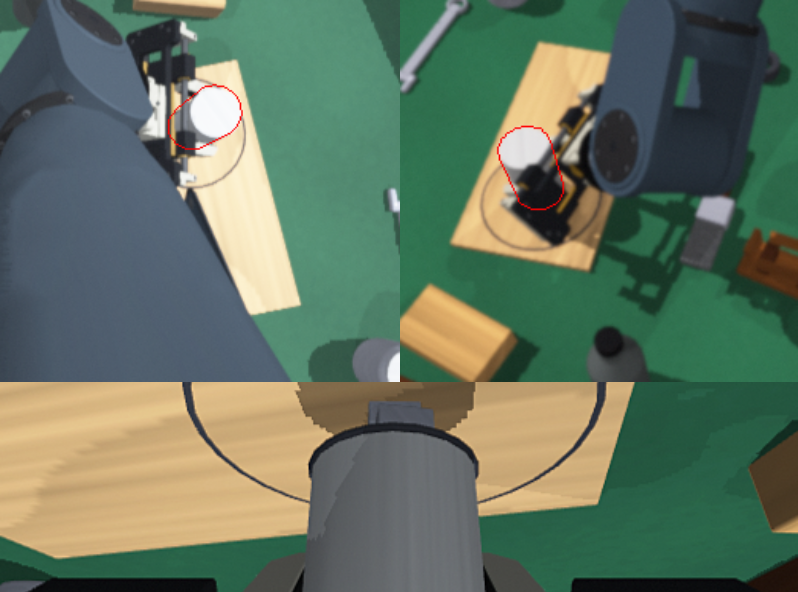

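The tin is mouth-down over the ring, with steel nuts visible just past the rim at (400,412) of the wrist part and none outside. I lift straight up by 0.1 m.

```bash
python3 - <<'E'
from h import *
o=manip.get_obs();T=R.from_rotvec(o["orientation"]);print(line(o,o["ee_pos"]+[0,0,.1],T,14))
E
```

```text
[[[-0.001, -0.001, 0.0], [0.0, 0.0, 0.0]], [[-0.004, -0.004, 0.0], [0.0, 0.0, 0.0]], [[-0.008, -0.009, 0.0], [0.0, 0.0, 0.0]], [[-0.013, -0.015, 0.0], [0.0, 0.0, 0.0]], [[-0.019, -0.022, 0.0], [0.0, 0.0, 0.0]], [[-0.025, -0.03, 0.0], [0.0, 0.0, 0.0]], [[-0.032, -0.038, 0.0], [0.0, 0.0, 0.0]], [[-0.039, -0.046, 0.0], [0.0, 0.0, 0.0]], [[-0.046, -0.054, 0.0], [0.0, 0.0, 0.0]], [[-0.052, -0.061, 0.0], [0.0, 0.0, 0.0]], [[-0.057, -0.067, 0.0], [0.0, 0.0, 0.0]], [[-0.061, -0.072, 0.0], [0.0, 0.0, 0.0]], [[-0.063, -0.075, 0.0], [0.0, 0.0, 0.0]], [[-0.064, -0.077, 0.0], [0.0, 0.0, 0.0]]]
```

>>> apply_moves(
  commands=[
    [[-0.001,-0.001,0],[0,0,0]],
    [[-0.004,-0.004,0],[0,0,0]],
    [[-0.008,-0.009,0],[0,0,0]],
    [[-0.013,-0.015,0],[0,0,0]],
    [[-0.019,-0.022,0],[0,0,0]],
    [[-0.025,-0.03,0],[0,0,0]],
    [[-0.032,-0.038,0],[0,0,0]],
    [[-0.039,-0.046,0],[0,0,0]],
    [[-0.046,-0.054,0],[0,0,0]],
    [[-0.052,-0.061,0],[0,0,0]],
    [[-0.057,-0.067,0],[0,0,0]],
    [[-0.061,-0.072,0],[0,0,0]],
    [[-0.063,-0.075,0],[0,0,0]],
    [[-0.064,-0.077,0],[0,0,0]],
    [[-0.064,-0.077,0],[0,0,0]],
    [[-0.064,-0.077,0],[0,0,0]],
  ],
)

```text
clock: 10.55
ee_pos: [0.6402, -0.1434, 0.1635]
orientation: [-0.639, 1.487, -0.728]
force: [0.0, -0.2, -1.4]
opening: 0.0586
```

```bash
python3 look.py pics/p2.png
```

```text
[ 0.6402 -0.1434  0.1635] [ 0.0493 -0.2002 -1.3625] 0.058580708753128166 [ 0.034   0.716   1.4653 -0.93    1.257   0.5399]
tin [ 0.6411 -0.1289  0.1758] axis [-0.0005  0.0001 -1.    ]
```

View pics/p2.png

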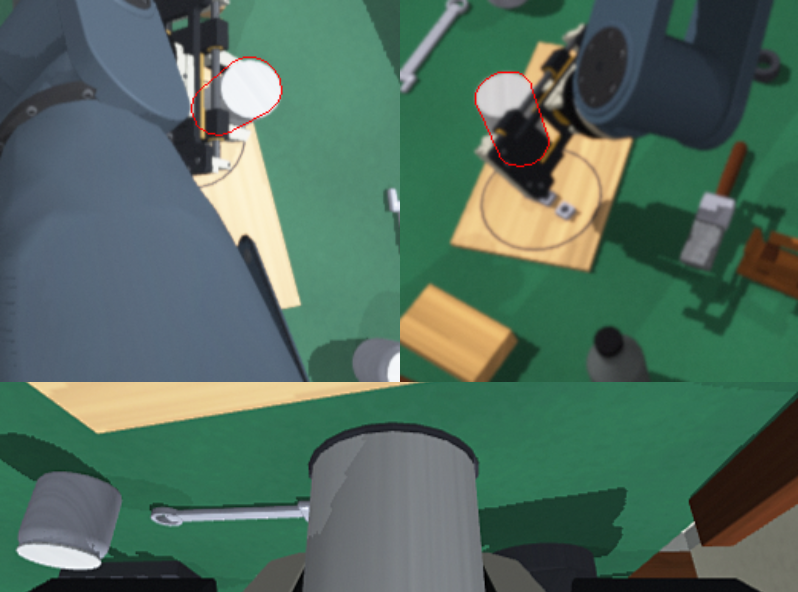

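Two nuts show inside the ring at (545,200) and (565,211) in the right-hand part, with the others hidden by the gripper. The wrist force matches the empty tin. I now carry it to the stand at this height.

```bash
python3 - <<'E'
from h import *
o=manip.get_obs();T=tool(140);p=STAND+Z*(.13+.0475-.008)+.019*T.as_matrix()[:,0];print(p);print(line(o,p,T,12))
E
```

```text
[ 0.47411145 -0.1735277   0.16528704]
[[[0.001, -0.001, -0.003], [0.0, -0.0, -0.0]], [[0.002, -0.002, -0.012], [0.0, -0.0, -0.0]], [[0.005, -0.004, -0.026], [0.0, -0.0, -0.0]], [[0.008, -0.007, -0.042], [0.0, -0.0, -0.0]], [[0.011, -0.01, -0.062], [0.0, -0.0, -0.0]], [[0.015, -0.014, -0.082], [0.0, -0.0, -0.0]], [[0.019, -0.017, -0.102], [0.0, -0.0, -0.0]], [[0.022, -0.02, -0.121], [0.0, -0.0, -0.0]], [[0.025, -0.023, -0.138], [0.01, -0.0, -0.0]], [[0.028, -0.025, -0.152], [0.01, -0.0, -0.0]], [[0.029, -0.027, -0.161], [0.01, -0.01, -0.0]], [[0.03, -0.027, -0.164], [0.01, -0.01, -0.0]]]
```

>>> apply_moves(
  commands=[
    [[0.001,-0.001,-0.003],[0,0,0]],
    [[0.002,-0.002,-0.012],[0,0,0]],
    [[0.005,-0.004,-0.026],[0,0,0]],
    [[0.008,-0.007,-0.042],[0,0,0]],
    [[0.011,-0.01,-0.062],[0,0,0]],
    [[0.015,-0.014,-0.082],[0,0,0]],
    [[0.019,-0.017,-0.102],[0,0,0]],
    [[0.022,-0.02,-0.121],[0,0,0]],
    [[0.025,-0.023,-0.138],[0,0,0]],
    [[0.028,-0.025,-0.152],[0,0,0]],
    [[0.029,-0.027,-0.161],[0,0,0]],
    [[0.03,-0.027,-0.164],[0,0,0]],
    [[0.03,-0.027,-0.164],[0,0,0]],
  ],
)

```text
clock: 11.78
ee_pos: [0.474, -0.1737, 0.1654]
orientation: [-0.639, 1.487, -0.728]
force: [0.6, 1.3, -1.1]
opening: 0.0583
```

```bash
python3 look.py pics/p3.png; python3 - <<'E'
from h import *
o=manip.get_obs();T=tool(140)
for z in(.06,.056,.055,.0535):
  p=STAND*[1,1,0]+Z*z+.019*T.as_matrix()[:,0];print(z,row(o,p,T))
E
```

```text
[ 0.474  -0.1737  0.1654] [ 0.6254  1.2553 -1.1418] 0.05829033581985478 [-0.0164  0.4681  1.9298 -1.0292  1.1039  0.7118]
tin [ 0.4749 -0.1591  0.1776] axis [ 0.0003  0.0001 -1.    ]
0.06 [[0.076, 0.09, -0.001], [-0.0, 0.01, -0.0]]
0.056 [[0.078, 0.093, -0.001], [-0.0, 0.01, -0.0]]
0.055 [[0.079, 0.094, -0.001], [-0.0, 0.01, -0.0]]
0.0535 [[0.08, 0.095, -0.001], [-0.0, 0.01, -0.0]]
```

View pics/p3.png

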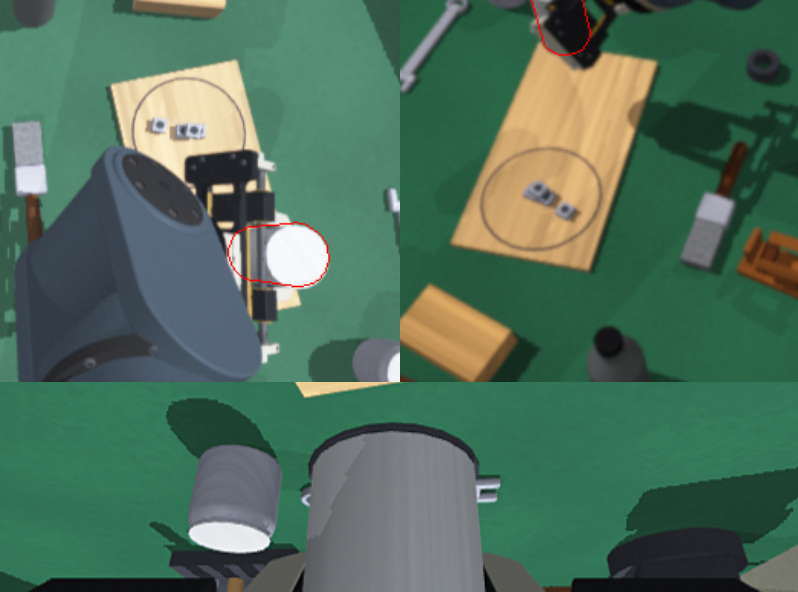

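All the nuts lie inside the ring: one at (158,124) and a cluster of three, one on top, at (190,131). I lower the tin.

>>> apply_moves(
  commands=[
    [[0.005,0.006,0],[0,0,0]],
    [[0.015,0.018,0],[0,0,0]],
    [[0.028,0.033,0],[0,0,0]],
    [[0.042,0.05,0],[0,0,0]],
    [[0.055,0.065,0],[0,0,0]],
    [[0.066,0.078,0],[0,0,0]],
    [[0.073,0.087,0],[0,0,0]],
    [[0.076,0.09,0],[0,0,0]],
    [[0.078,0.093,0],[0,0,0]],
    [[0.079,0.094,0],[0,0,0]],
    [[0.079,0.094,0],[0,0,0]],
  ],
)

```text
clock: 12.85
ee_pos: [0.4741, -0.1739, 0.0442]
orientation: [-0.64, 1.486, -0.732]
force: [-6.8, 3.0, 12.8]
opening: 0.0584
```

```bash
python3 look.py pics/p4.png
```

```text
[ 0.4741 -0.1739  0.0442] [-6.8381  3.041  12.8481] 0.058440797405881026 [-0.0157  0.7107  1.9445 -1.164   0.9889  0.9784]
tin [ 0.475  -0.1594  0.0564] axis [ 0.0003 -0.0032 -1.    ]
```

View pics/p4.png

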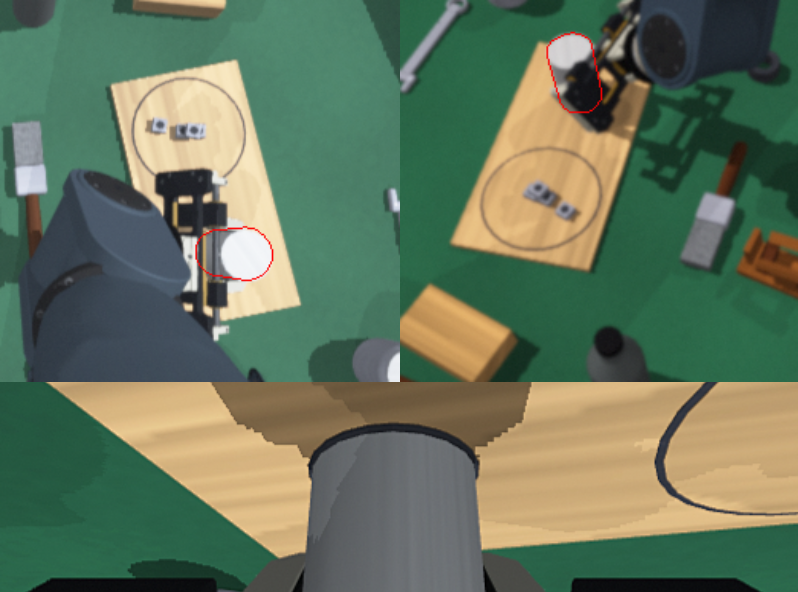

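It has landed (13 N). I ease off 1 mm, release and back straight out along the fingers.

>>> apply_moves(
  commands=[
    [[-0.001,-0.001,0],[0,0,0]],
    [[-0.001,-0.001,0],[0,0,0]],
  ],
)

```text
clock: 13.17
ee_pos: [0.4749, -0.1735, 0.0447]
orientation: [-0.638, 1.485, -0.728]
force: [-0.8, 0.0, -0.3]
opening: 0.0583
```

>>> apply_moves(
  commands=[
    [[0,0,0],[0,0,0]],
    [[0,0,0],[0,0,0]],
    [[0,0,0],[0,0,0]],
    [[0,0,0],[0,0,0]],
    [[0,0,0],[0,0,0]],
    [[0,0,0],[0,0,0]],
    [[0,0,0],[0,0,0]],
    [[0,0,0],[0,0,0]],
  ],
  gripper=0.093,
)

```text
clock: 13.83
ee_pos: [0.4742, -0.1736, 0.0439]
orientation: [-0.639, 1.487, -0.728]
force: [0.1, 0.3, -0.4]
opening: 0.0927
```

>>> apply_moves(
  commands=[
    [[-0.005,0,0],[0,0,0]],
    [[-0.015,0,0],[0,0,0]],
    [[-0.03,0,0],[0,0,0]],
    [[-0.05,0,0],[0,0,0]],
    [[-0.07,0,0],[0,0,0]],
    [[-0.09,0,0],[0,0,0]],
    [[-0.11,0,0],[0,0,0]],
    [[-0.125,0,0],[0,0,0]],
    [[-0.135,0,0],[0,0,0]],
    [[-0.14,0,0],[0,0,0]],
    [[-0.14,0,0],[0,0,0]],
  ],
)

```text
clock: 14.75
ee_pos: [0.481, -0.0658, 0.1345]
orientation: [-0.639, 1.486, -0.728]
force: [0.5, 0.4, -0.5]
opening: 0.093
```

```bash
python3 look.py pics/p5.png x; python3 - <<'E'
from h import *
for n in("top","scene"):
    manip.get_image(n)
    print(n,[(round(d["confidence"],2),at(n,d["point"][0]*512,d["point"][1]*384,.0555).round(3)) for d in manip.pinpoint(n,"tin_mid")])
    for d in manip.pinpoint(n,"nut0_mid"):
        q=at(n,d["point"][0]*512,d["point"][1]*384,.015);print(round(d["confidence"],2),q.round(3),"r",np.hypot(*(q-HEAP)[:2]).round(3))
E
```

```text
[ 0.481  -0.0658  0.1345] [ 0.5076  0.4119 -0.4637] 0.09301016988643576 [ 0.1978  0.5593  1.8731 -0.9177  1.2011  0.8306]
tin [ 0.4819 -0.0513  0.1467] axis [ 0.001   0.0004 -1.    ]
top [(0.9, array([0.721, 0.33 , 0.055])), (0.57, array([0.502, 0.322, 0.055]))]
0.42 [ 0.654 -0.09   0.015] r 0.04
scene [(0.93, array([0.734, 0.333, 0.055])), (0.63, array([0.525, 0.331, 0.055])), (0.62, array([ 0.466, -0.157,  0.055]))]
0.57 [ 0.652 -0.092  0.015] r 0.038
```

View pics/p5.png

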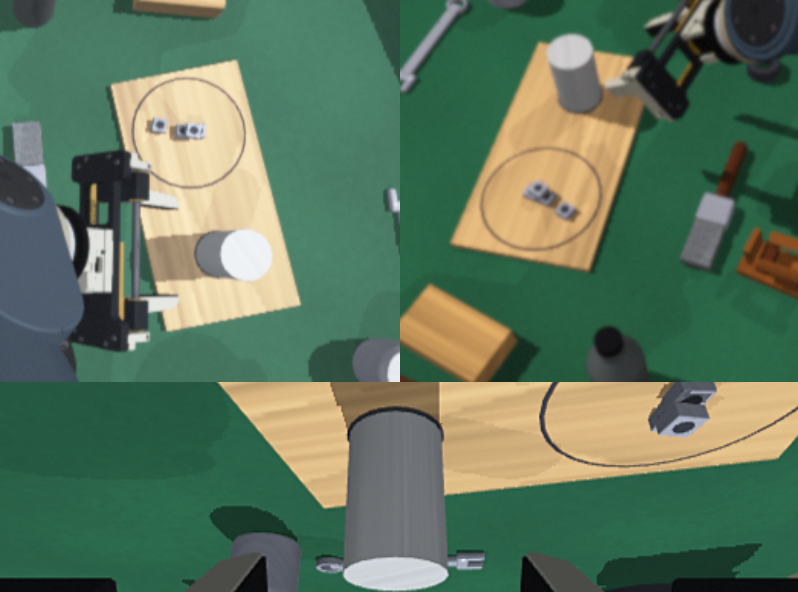

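The tin stands free. Before handing in I count the nuts in a close crop.

```bash
python3 - <<'E'
from h import *
a=manip.get_image("top");b=manip.get_image("scene");c=manip.get_image("wrist")
f=lambda i,x,y,w,h:cv2.resize(i[y:y+h,x:x+w],(390,290),interpolation=cv2.INTER_CUBIC)
cv2.imwrite("pics/n1.png",np.vstack([np.hstack([f(a,340,148,54,40),f(b,120,185,54,40)]),np.hstack([f(c,400,225,108,80),f(c,340,200,172,128)])]))
E
```

```text
(no output)
```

View pics/n1.png

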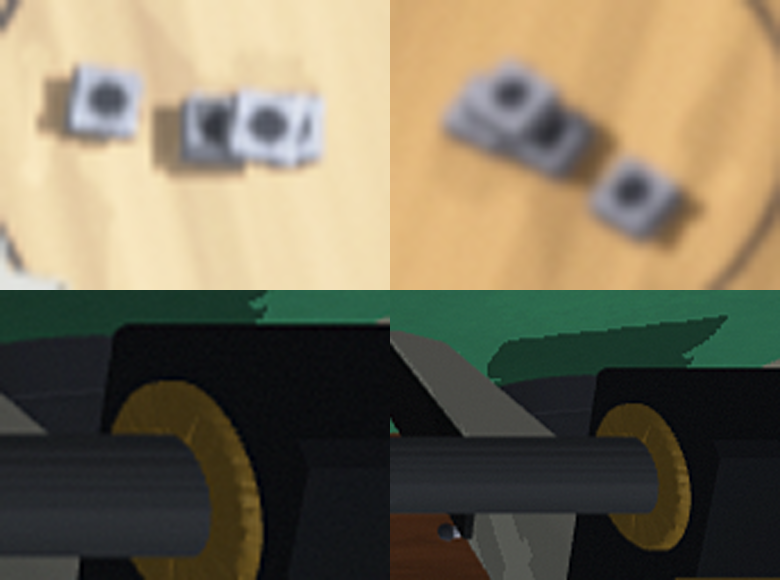

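Four nuts are visible: one alone, two side by side and one lying on top of the pair. All are well inside the ring and low. The tin stands free, so I hand in.

```bash
python3 - <<'E'
from plant import manip
print(manip.close_job()); print(manip.get_obs()["clock"])
E
```

```text
the job is handed in; nothing more can be done
None
the job is handed in; nothing more can be done
```

The job is done and handed in at about 15 s of the 54 s allowed; no verdict came back. I gripped the tall tin by its sides with the fingers leaning 50° from vertical towards its closed end. I carried it to the ring and turned it mouth-down about its lower rim, ending 20 mm above the board. I then lifted it 10 cm, stood it mouth-down in the bare half, released it and backed the gripper away.

- **Nuts:** The close-up crop shows all four, one alone and three in a cluster with one lying on the other two. The farthest I could judge is about 40 mm from the ring's centre, against 75 mm allowed. The network reported only that one nut, at 38–40 mm; I counted the others by eye.
- **Tin:** It stands upright and untouched. It was about 1 mm from my estimate of the bare half's centre just before release. The scene camera's network put it about 9 mm off, within the 35 mm limit; the top camera's network missed it and reported only the coloured cans.
- **Forces:** The highest wrist reading I saw was about 15 N, as the tin touched the board.

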